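# Index a notched flange and lock it

### The job

Turn the notched flange on its spigot by pushing its drive pins round, without gripping them, until the notch faces the lock. Then push the sliding lock in until its tongue bottoms in the notch, lean on it there for half a second with a firm push of about 15 N to seat it, and let go. Never force anything beyond about 20 N, keep the flange flat on its seat, and leave the loose things round the fixture where they lie.

Things in the scene. Friction and masses are not known exactly. Their poses are not given: they have to be found in the camera images.
- fixture: Fixed fixture: dark steel base plate 223 x 136 x 12 mm (own x from -153 to +70 mm). Origin: on the bench surface, on the axis of the spigot (38.6 mm diameter, top 32 mm above the bench) about which the flange turns. z up; the lock lies on the -x side and slides along x in an aluminium guide block with a black line (x -87 to -63 mm, 36 mm wide, top 30 mm above the bench).
- flange: Loose aluminium plate, 116 mm diameter, 14 mm thick, 0.5 to 0.8 kg; its bore has 1 mm play round the spigot. Origin: centre of its underside, 16 mm above the bench (top face 30 mm). Its notch is on its -x axis: it faces the lock when flange and fixture have the same yaw. Only dry friction (a few N at a pin) resists turning; it stays where left.
- notch (a point): Middle of the notch's mouth at the flange's rim, on the top face, 58 mm from the flange centre. The notch is 14 mm wide, parallel-sided, and reaches in to 42 mm from the centre. Three steel drive pins, 10 mm diameter, stand 20 mm up from the flange's top face (tops 50 mm above the bench), 46 mm from the centre, at +60, 180 and -60 degrees from the notch.
- mark (a point): Point on the fixture, 58 mm from the spigot axis towards the lock, 30 mm above the bench: where the middle of the notch's mouth must come.
- lock (a joint): Travel of the steel lock slide towards the flange, m: 0 fully out. About 3 N of friction, no spring; stays where left. Its tongue (11 mm wide, 18 to 27 mm above the bench, nose tapered over 3 mm to 8.5 mm) is clamped at a projection that differs by up to 8 mm: it bottoms in the notch at 0.026 to 0.036, or meets the plain rim at 0.010 to 0.018. Enters freely with the notch central within 1.5 mm.
- lock_tab (a point): Top middle of the rear face (away from the flange) of the lock's upright push tab: 8 mm thick along the slide, 28 mm wide, top 56 mm above the bench, 44 mm of free space from the point down to the base plate. Push this face towards the flange to drive the lock in. It lies 134 mm from the spigot axis when fully out, 98 to 108 mm when bottomed in the notch.
- screwdriver: Loose small grey precision screwdriver, 145 mm long, 12 mm thick, lying beside the fixture. Origin: under its middle. Leave alone.
- jar: Loose round jar with black lid, 52 mm diameter, 33 mm tall, standing beside the fixture. Origin: centre of its underside. Leave alone.
- wick: Loose flat blue braid dispenser, 36 x 63 x 9 mm, lying behind the fixture. Origin: under its middle. Leave alone.
- meter: Loose black inline USB meter, 30 x 79 x 13 mm, lying beside the fixture. Origin: under its middle. Leave alone.
Mind the look-alikes: they are no part of the job. Leave any brown or red look-alike of the flange alone.

How it is judged:
By the outcome, as a careful person would: the job done as asked, in the order asked, and still so for the second after the job is handed in, with the robot touching nothing.
It also fails if it takes over 72 s, if anything falls off the work surface, if the arm or the gripper's body presses on something with over 40 N, if the wrist force passes 120 N, or if a joint passes its speed limit or range.

### The arm

A 6-joint arm with a two-finger parallel gripper is mounted at the origin on a cart in front of the work surface, level with it; the furniture and walls round the work are solid. World frame = base frame: x ahead of the robot, y to its left, z up, the work surface at z = 0. Lengths are in m, angles in degrees, forces in N, time in s.
With the tool pointing down it reaches from about 0.35 to 0.775 m from the base axis. Payload 7.3 kg.
Tool frame: the origin (TCP) lies on the centre line of the jaws, within the pads' length; the fingertips stand 14 mm ahead of it and the grasp point (between the pads) lies 5 mm behind it (env.tip_extent is the distance from the TCP to the fingertips, in m); z points along the fingers, y is the line along which they close (so a half turn about z gives the same grasp; the last joint's range is limited). The gripper opens to 92 mm and grips with 3 to 60 N. Pads are 19 mm wide; open, the fingers measure 130 mm over their backs; the gripper's body (75 mm by 190 mm) begins 47 mm behind the grasp point.
Start: joints at [-73.396, 19.595, 87.324, -0, 73.075, -8.365], TCP at [0.222, -0.476, 0.241] pointing down, gripper open.
Joint ranges: [-145.02, 145.02], [-44.19, 115.74], [2.07, 154.8], [-57.11, 237.11], [16.16, 152.29], [-177.93, 177.93]. Speed limits (degrees/s): [147.25, 147.25, 180, 180, 180, 180].

### API

Orientations are given as [roll, pitch, yaw] about the fixed x, y, z axes, in that order (R = Rz(yaw) Ry(pitch) Rx(roll)).
In Python, from cell import env, camera, camera_model, look_for, outline_of, tip_of gives the robot as it stands. The module is installed in compiled form; this text tells all that it offers.
- The arm moves only by the tool apply_moves, never from a script. Its argument "series" is a list of rows, each a list of 6 numbers: the shift along the tool's x, y, z in units of 15 cm (1.0 is 15 cm), then the turn, a rotation vector about the tool's x, y, z in units of 2 rad (1.0 is 2 rad). A call has 1 to 20 rows; each row is the pose to reach, as a shift and turn from the pose commanded when the call began, along the tool's axes at that moment; what a row does not reach only later rows make up. A row lasts 1/8 s, in which the tool goes at most 62.5 mm and 10.7 degrees, less where a joint would pass 70% of its speed; a pose out of reach is approached as far as the arm can. A call with a number of a shift or a turn outside -1 to 1 is refused whole. A call with a gripper value outside its range is refused whole. "grip" is the closure, from -1 (fully open) to 1 (shut), set as the call begins (left out, the last holds). The fingers move at their own pace and stop on an object; "grip_force" is the grip in N (left out, the last holds). Time passes only in rows, so rows that repeat a pose let the fingers close. It gives the time, the measured TCP pose, the force, the opening and the grip force at its end, in the units of the state.
- env.sense(): the state, without advancing time (a new reading comes with each control period).
- camera(name): name is "scene" or "top"; returns the picture (420x560x3 uint8, red, green, blue); there is no depth.
- camera_model(name): a dict with "fx", "fy", "cx", "cy" (pixels), "k1" (the pictures are not rectified: a ray, as slopes to the right and down, at radius r is drawn at 1 + k1 r^2 times it, then the intrinsics apply), "rvec" (rotation vector, rad) and "tvec" (3), from world to camera coordinates, as OpenCV has them. Camera axes: x right, y down, z forward; pixel columns grow to the right and rows downward; lengths in m; the calibration is good to about 2 mm. A picture is of the moment at which its call begins. camera_model takes no time and is no camera call.
- env.job_done(): hands the job in; it is judged then, once.
Trained networks look in the newest picture that a camera, given by its name, has taken for a name from the list of things; names that differ only in an ending like _2 or _b are one class to them, and where a whole thing is asked for, a point or a joint stands for the part that bears it (a point fixed in the world has none). Each returns a list of dicts, best first, with "conf" (0 to 1); they miss things now and then, are a little off and sometimes report something else, mostly with a low value. They report only what shows in the picture. A call takes as long as a camera call. They do not tell look-alikes from the thing itself.
- look_for(camera, target): "at" ([column, row] in pixels, amid what is visible of it).
- outline_of(camera, target): "pixels" (420x560 bool, what is visible of it) and "at" ([column, row] in pixels, amid what is visible of it).
- tip_of(camera, target): "at" ([column, row] in pixels: a listed point, or the origin of a listed thing).
The state is a dict: "t": time; "joint_pos": joint angles; "joint_vel": joint speeds; "joint_torque": joint torques, N m; "tcp_pos": TCP position; "eef_rot": TCP orientation; "ft_force": force on the tool from outside, world axes, zero at the start; "torque": the same for the moment, N m; "gripper_width": finger opening in m; "finger_force": force on a finger pad.
Only numpy, scipy, OpenCV 4.12 (cv2) and the standard library are available. Lean on these libraries where they do the work, as an engineer would, in place of code of your own. Each camera call takes 0.05 s, during which the arm holds its last target. There are 200 camera calls.

## Working session

There is one attempt and no reset: what is moved stays moved. The work goes in short steps, Python scripts to look and compute and a tool call to move; the robot and the scene stay as the last step left them, time stands still between calls to the robot, and variables do not carry over. Pictures are saved under pics/ and viewed, at most 10 in all, crops included, and the job is handed in when it is done.

Besides the shell and the picture viewer there is one more tool, called after "Request:" by a JSON object that holds its "api" and its "payload". apply_moves: Moves the arm, as the interface text tells. Shifts and turns lie within -1 to 1; 1 stands for 15 cm of shift or 2 rad of turn. Its arguments: {"type":"object","properties":{"series":{"type":"array","items":{"type":"array","items":{"type":"number"}}},"grip":{"type":"number"},"grip_force":{"type":"number"}},"required":["series"]}

```bash
mkdir -p pics; cat > h.py <<'E'
import numpy as np, cv2
from cell import env, camera, camera_model, look_for, outline_of, tip_of
from scipy.spatial.transform import Rotation as R
def ray(cam,px):
    m=camera_model(cam); d=(np.array(px,float)-[m['cx'],m['cy']])/[m['fx'],m['fy']]
    s=d.copy()
    for _ in range(20): s=d/(1+m['k1']*(s@s))
    Rm=cv2.Rodrigues(np.array(m['rvec'],float))[0]; t=np.array(m['tvec'],float).ravel()
    return -Rm.T@t, Rm.T@np.array([s[0],s[1],1.])
def at_z(cam,px,z):
    o,d=ray(cam,px); return o+d*(z-o[2])/d[2]
def proj(cam,P):
    m=camera_model(cam); Rm=cv2.Rodrigues(np.array(m['rvec'],float))[0]
    c=Rm@np.array(P,float)+np.array(m['tvec'],float).ravel(); s=c[:2]/c[2]
    s=s*(1+m['k1']*(s@s)); return s*[m['fx'],m['fy']]+[m['cx'],m['cy']]
def save(n,im): cv2.imwrite('pics/'+n+'.png',cv2.cvtColor(im,cv2.COLOR_RGB2BGR))
E
python3 - <<'E'
from h import *
for c in('top','scene'):
    im=camera(c); save(c+'0',im)
    for n,z in(('flange',.016),('notch',.03),('mark',.03),('lock_tab',.056),('fixture',0)):
        for r in tip_of(c,n)[:3]: print(c,n,np.round(r['at'],1),round(r['conf'],2),np.round(at_z(c,r['at'],z),4))
print(env.sense()); print(env.tip_extent, ray('top',[280,210]), ray('scene',[280,210]))
E
```

```text
top flange [319.2 310.3] 0.9 [ 0.3514 -0.0599  0.016 ]
top flange [220.1 219.9] 0.84 [0.5484 0.1445 0.016 ]
top flange [304.3 192.6] 0.55 [ 0.6016 -0.037   0.016 ]
top notch [292.6 309.2] 0.71 [ 0.3567 -0.0038  0.03  ]
top notch [277.4 202.1] 0.61 [0.5812 0.0211 0.03  ]
top notch [191.4 203.6] 0.56 [0.5836 0.2036 0.03  ]
top mark [321.7 214.9] 0.88 [ 0.5513 -0.0712  0.03  ]
top lock_tab [344.7 242.7] 0.68 [ 0.4904 -0.114   0.056 ]
top fixture [303.7 193.6] 0.64 [ 0.6016 -0.0364  0.    ]
scene flange [218.5 276.1] 0.96 [0.5403 0.1582 0.016 ]
scene flange [276.3 211.3] 0.85 [ 0.602  -0.0382  0.016 ]
scene flange [375.7 278. ] 0.8 [ 0.3453 -0.0599  0.016 ]
scene notch [189.4 277.2] 0.94 [0.5631 0.2053 0.03  ]
scene notch [353.3 291.1] 0.85 [0.347 0.003 0.03 ]
scene notch [261.1 224.1] 0.58 [0.5827 0.0199 0.03  ]
scene mark [303.6 215.9] 0.88 [ 0.5433 -0.0623  0.03  ]
scene lock_tab [337.9 213. ] 0.66 [ 0.4856 -0.101   0.056 ]
scene fixture [276.5 215.8] 0.56 [ 0.6037 -0.0402  0.    ]
{'t': 0.6, 'joint_pos': array([-7.33974081e+01,  1.95951674e+01,  8.73269157e+01, -5.51091994e-04,
        7.30741501e+01, -8.36619851e+00]), 'joint_vel': array([-0.10480641,  0.06844701, -0.0294062 ,  0.0522572 ,  0.09574581,
        0.07613298]), 'joint_torque': array([ 1.18963642e-03, -4.30927813e+01, -2.44396806e+01,  7.17654219e-02,
        4.83089488e-02, -5.52459731e-07]), 'tcp_pos': array([ 0.22162535, -0.47593076,  0.24072565]), 'eef_rot': array([1.79996350e+02, 1.06969171e-03, 2.49689508e+01]), 'ft_force': array([0.2320474 , 1.29484498, 0.52971953]), 'torque': array([-0.00535921,  0.0171373 , -0.00663267]), 'finger_force': 0.0, 'gripper_width': 0.09181888851098267}
0.014 (array([0.45057826, 0.01780387, 1.11540958]), array([ 0.10421143, -0.0015286 , -0.99469799])) (array([0.08629973, 0.41320982, 0.6678064 ]), array([ 0.54131285, -0.48491796, -0.68697737]))
```

View pics/top0.png

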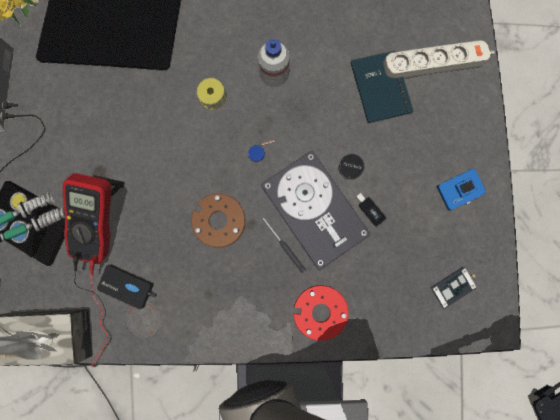

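View pics/scene0.png

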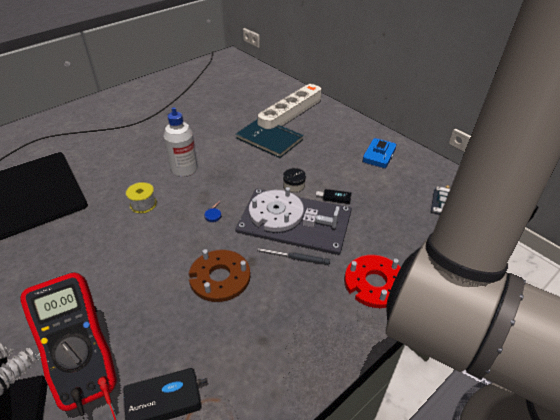

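Three flange-like candidates in the top view: the silver one on the fixture (304,193), the brown one (218,220) and the red one (320,312). The silver one fits, because it is aluminium and sits on the dark base plate with the lock. I'll confirm that in a crop.

```bash
python3 - <<'E'
from h import *
for c,(u,v) in (('top',(315,212)),('scene',(292,218))):
    im=camera(c)
    a=im[v-62:v+62,u-66:u+66]; 
    globals()[c]=cv2.resize(a,None,fx=4.5,fy=4.5,interpolation=cv2.INTER_CUBIC)
save('crop_top',top)
# refine: outline of flange -> circle fit at z=.03; fixture corners
for c in('top','scene'):
    for n in('flange','lock','fixture'):
        for r in outline_of(c,n)[:3]:
            p=r['pixels'].astype(np.uint8); k=max(cv2.findContours(p,0,1)[0],key=cv2.contourArea)[:,0]
            if n=='flange':
                w=np.array([at_z(c,q,.03)[:2] for q in k]); (x,y),rad=cv2.minEnclosingCircle((w*1000).astype(np.float32)); print(c,n,r['at'],round(x,1),round(y,1),round(rad,1))
            else:
                z=.012 if n=='fixture' else .03
                w=np.array([at_z(c,q,z)[:2] for q in k])*1000; print(c,n,r['at'],cv2.minAreaRect(w.astype(np.float32)))
E
```

```text
top flange [307.2, 186.5] 600.1 -35.8 59.4
top flange [326.1, 315.5] 347.9 -60.5 58.3
top flange [223.0, 227.0] 546.1 148.1 56.6
top lock [332.5, 236.8] ((509.92864990234375, -99.73481750488281), (44.99592208862305, 27.253124237060547), 23.09476089477539)
top fixture [320.9, 223.0] ((565.296142578125, -58.26719665527344), (225.05523681640625, 138.391845703125), 32.639251708984375)
scene flange [369.3, 271.5] 336.3 -50.9 63.5
scene flange [214.4, 279.2] 539.3 160.3 65.7
scene flange [272.7, 216.4] 595.0 -36.9 67.2
scene lock [330.3, 216.8] ((510.4655456542969, -104.22865295410156), (47.38688659667969, 62.627708435058594), 24.526988983154297)
scene fixture [310.5, 227.2] ((562.2650756835938, -52.1845703125), (225.31044006347656, 147.72801208496094), 32.53365707397461)
```

View pics/crop_top.png

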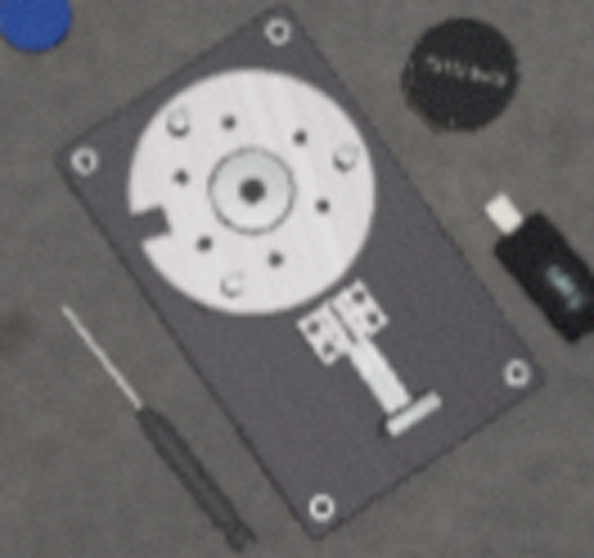

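The crop shows the silver flange with its notch at crop (150,222), pins at (178,123), (345,157) and (232,285), and the lock tab at (412,412) to the lower right. This is the real one.

```bash
python3 - <<'E'
from h import *
c=np.array([.6002,-.0359])
for n,p,z in(('A?',(178,121),.05),('far',(346,155),.05),('low',(232,283),.05),('notch',(137,225),.03),('spigot',(252,190),.032),('tab',(414,417),.056)):
    q=at_z('top',[(p[0]+.5)/4.5-.5+249,(p[1]+.5)/4.5-.5+150],z)[:2]; d=q-c
    print(n,np.round(q,4),round(np.hypot(*d),4),round(np.degrees(np.arctan2(d[1],d[0])),1))
E
```

```text
A? [ 0.6317 -0.0029] 0.0456 46.2
far [ 0.6135 -0.08  ] 0.0461 -73.2
low [ 0.5557 -0.0253] 0.0457 166.6
notch [0.5864 0.0175] 0.0551 104.5
spigot [ 0.601  -0.0369] 0.0013 -51.4
tab [ 0.4915 -0.1057] 0.1292 -147.3
```

Request:
{"api": "apply_moves", "payload": {"series": [[0.4,-0.16,0,0,0,0],[0.8,-0.32,0,0,0,0],[1,-0.4,0,0,0,0]], "grip": 1, "grip_force": 30}}

```text
t: 1.38
tcp_pos: [0.3337, -0.3562, 0.2409]
eef_rot: [180.0, -0.0, 25.0]
ft_force: [-0.0, -0.5, 0.2]
gripper_width: 0.0666
finger_force: 0.0
```

Request:
{"api": "apply_moves", "payload": {"series": [[0.4,-0.16,0,0,0,0],[0.8,-0.32,0,0,0,0],[1,-0.4,0,0,0,0]]}}

```text
t: 1.75
tcp_pos: [0.4445, -0.2383, 0.2409]
eef_rot: [180.0, -0.0, 25.1]
ft_force: [0.4, -0.9, 0.1]
gripper_width: 0.0364
finger_force: 0.0
```

Request:
{"api": "apply_moves", "payload": {"series": [[0.4,-0.16,0.1,0,0,0],[0.8,-0.32,0.2,0,0,0],[1,-0.4,0.4,0,0,0]]}}

```text
t: 2.12
tcp_pos: [0.556, -0.1209, 0.1813]
eef_rot: [179.8, -0.2, 25.1]
ft_force: [0.3, -0.2, 0.5]
gripper_width: 0.0064
finger_force: 0.0
```

Request:
{"api": "apply_moves", "payload": {"series": [[0.3,-0.1,0,0,0,0.09],[0.6,-0.2,0,0,0,0.18],[0.86,-0.36,0,0,0,0.27],[0.86,-0.36,0,0,0,0.36],[0.86,-0.36,0,0,0,0.45],[0.86,-0.36,0,0,0,0.54],[0.86,-0.36,0,0,0,0.598],[0.86,-0.36,0,0,0,0.598],[0.86,-0.36,0,0,0,0.598]]}}

```text
t: 3.25
tcp_pos: [0.6477, -0.0194, 0.1806]
eef_rot: [180.0, -0.0, -43.4]
ft_force: [-0.6, 0.1, -0.1]
gripper_width: 0.0003
finger_force: 0.0
```

Request:
{"api": "apply_moves", "payload": {"series": [[0,0,0.4,0,0,0],[0,0,0.7,0,0,0],[0,0,0.877,0,0,0],[0,0,0.877,0,0,0],[0,0,0.877,0,0,0]]}}

```text
t: 3.88
tcp_pos: [0.6486, -0.0195, 0.0505]
eef_rot: [-179.9, -0.1, -43.5]
ft_force: [0.7, -0.0, 1.1]
gripper_width: 0.0006
finger_force: 0.0
```

```bash
cat >> h.py <<'E'
C=np.array([.6004,-.0362])
def rows(targets):
    """targets: list of (x,y,z,yaw deg); rows from measured pose"""
    s=env.sense(); R0=R.from_euler('xyz',s['eef_rot'],degrees=True)
    for x,y,z,w in targets:
        d=R0.inv().apply(np.array([x,y,z])-s['tcp_pos'])/.15
        t=(R0.inv()*R.from_euler('xyz',[180,0,w],degrees=True)).as_rotvec()/2
        print([round(float(v),3) for v in np.r_[d,t]],end=', ')
    print()
def behind(phi,off,z=.049,r=.046):
    f=np.radians(phi); p=C+r*np.array([np.cos(f),np.sin(f)])+off*np.array([np.sin(f),-np.cos(f)])
    return (*p,z,phi-90)
E
python3 - <<'E'
from h import *
s=env.sense();print(s['tcp_pos'],s['ft_force'])
rows([behind(46.5+3*k,.022) for k in range(0,9)])
E
```

```text
[ 0.64855774 -0.01951241  0.05048616] [ 0.65582005 -0.00169994  1.07453996]
[-0.01, -0.005, 0.01, -0.001, -0.001, -0.0], [-0.026, -0.012, 0.01, -0.0, -0.001, -0.026], [-0.043, -0.019, 0.01, -0.0, -0.001, -0.052], [-0.059, -0.024, 0.01, -0.0, -0.001, -0.079], [-0.077, -0.029, 0.01, -0.0, -0.001, -0.105], [-0.094, -0.032, 0.01, -0.0, -0.001, -0.131], [-0.112, -0.035, 0.01, -0.0, -0.001, -0.157], [-0.129, -0.037, 0.01, -0.0, -0.001, -0.183], [-0.147, -0.038, 0.01, -0.0, -0.001, -0.21],
```

Request:
{"api": "apply_moves", "payload": {"series": [[-0.01,-0.005,0.01,0,0,0],[-0.026,-0.012,0.01,0,0,-0.026],[-0.043,-0.019,0.01,0,0,-0.052],[-0.059,-0.024,0.01,0,0,-0.079],[-0.077,-0.029,0.01,0,0,-0.105],[-0.094,-0.032,0.01,0,0,-0.131],[-0.112,-0.035,0.01,0,0,-0.157],[-0.129,-0.037,0.01,0,0,-0.183],[-0.147,-0.038,0.01,0,0,-0.21]]}}

```text
t: 5.0
tcp_pos: [0.6365, -0.0005, 0.049]
eef_rot: [180.0, -0.2, -19.4]
ft_force: [1.2, -1.6, -0.3]
gripper_width: 0.0002
finger_force: 1.0
```

```bash
python3 - <<'E'
from h import *
s=env.sense();print(s['tcp_pos'],s['ft_force'],s['eef_rot'])
rows([behind(70.5+3*k,.022) for k in range(1,21)])
E
```

```text
[ 6.36500443e-01 -5.19370578e-04  4.90107890e-02] [ 1.16406039 -1.57260655 -0.25734538] [ 1.79993713e+02 -1.69801807e-01 -1.93728595e+01]
[-0.017, -0.009, 0.0, 0.0, -0.001, -0.025], [-0.034, -0.016, -0.0, 0.0, -0.001, -0.051], [-0.051, -0.021, -0.0, 0.0, -0.001, -0.077], [-0.068, -0.026, -0.0, 0.0, -0.001, -0.104], [-0.085, -0.03, -0.0, 0.0, -0.001, -0.13], [-0.103, -0.033, -0.0, 0.0, -0.001, -0.156], [-0.12, -0.035, -0.0, 0.0, -0.001, -0.182], [-0.138, -0.036, -0.0, 0.0, -0.001, -0.208], [-0.156, -0.036, -0.0, 0.0, -0.001, -0.235], [-0.174, -0.035, -0.0, 0.0, -0.001, -0.261], [-0.191, -0.033, -0.0, 0.0, -0.001, -0.287], [-0.209, -0.03, -0.001, 0.001, -0.001, -0.313], [-0.226, -0.027, -0.001, 0.001, -0.001, -0.339], [-0.244, -0.022, -0.001, 0.001, -0.001, -0.365], [-0.261, -0.017, -0.001, 0.001, -0.001, -0.392], [-0.277, -0.01, -0.001, 0.001, -0.001, -0.418], [-0.293, -0.003, -0.001, 0.001, -0.001, -0.444], [-0.309, 0.005, -0.001, 0.001, -0.001, -0.47], [-0.325, 0.014, -0.001, 0.001, -0.001, -0.496], [-0.34, 0.023, -0.001, 0.001, -0.001, -0.522],
```

Request:
{"api": "apply_moves", "payload": {"series": [[-0.017,-0.009,0,0,0,-0.025],[-0.034,-0.016,0,0,0,-0.051],[-0.051,-0.021,0,0,0,-0.077],[-0.068,-0.026,0,0,0,-0.104],[-0.085,-0.03,0,0,0,-0.13],[-0.103,-0.033,0,0,0,-0.156],[-0.12,-0.035,0,0,0,-0.182],[-0.138,-0.036,0,0,0,-0.208],[-0.156,-0.036,0,0,0,-0.235],[-0.174,-0.035,0,0,0,-0.261]]}}

```text
t: 6.25
tcp_pos: [0.6141, 0.0132, 0.0492]
eef_rot: [179.9, -0.2, 10.5]
ft_force: [2.9, -1.4, -0.7]
gripper_width: 0.0006
finger_force: 1.0
```

```bash
python3 - <<'E'
from h import *
s=env.sense();print(s['tcp_pos'],s['ft_force'],s['eef_rot'])
save('push1',cv2.resize(camera('top')[150:274,249:381],None,fx=4.5,fy=4.5,interpolation=cv2.INTER_CUBIC))
rows([behind(100.5+3*k,.022) for k in range(1,19)])
E
```

```text
[0.61412638 0.01315563 0.04923221] [ 2.910674   -1.37119116 -0.67275712] [179.90057637  -0.21398049  10.53530674]
[-0.017, -0.005, 0.001, 0.001, -0.002, -0.025], [-0.034, -0.012, 0.001, 0.001, -0.002, -0.051], [-0.05, -0.017, 0.001, 0.001, -0.001, -0.077], [-0.068, -0.022, 0.001, 0.001, -0.001, -0.103], [-0.085, -0.026, 0.001, 0.001, -0.001, -0.13], [-0.103, -0.029, 0.001, 0.001, -0.001, -0.156], [-0.12, -0.031, 0.0, 0.001, -0.001, -0.182], [-0.138, -0.032, 0.0, 0.001, -0.001, -0.208], [-0.156, -0.032, 0.0, 0.001, -0.001, -0.234], [-0.174, -0.031, 0.0, 0.001, -0.001, -0.26], [-0.191, -0.029, 0.0, 0.001, -0.001, -0.287], [-0.209, -0.026, 0.0, 0.001, -0.001, -0.313], [-0.226, -0.023, 0.0, 0.001, -0.001, -0.339], [-0.244, -0.018, 0.0, 0.001, -0.001, -0.365], [-0.26, -0.013, 0.0, 0.001, -0.001, -0.391], [-0.277, -0.006, 0.0, 0.001, -0.001, -0.418], [-0.293, 0.001, -0.0, 0.001, -0.001, -0.444], [-0.309, 0.009, -0.0, 0.001, -0.001, -0.47],
```

View pics/push1.png

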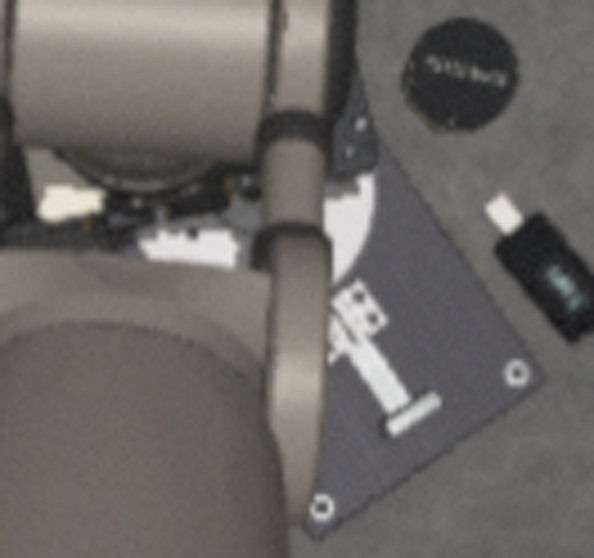

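The arm hides the flange here. The steady push of about 3 N suggests it is turning. I'll continue and stop a little short of the target.

Request:
{"api": "apply_moves", "payload": {"series": [[-0.017,-0.005,0,0,0,-0.025],[-0.034,-0.012,0,0,0,-0.051],[-0.05,-0.017,0,0,0,-0.077],[-0.068,-0.022,0,0,0,-0.103],[-0.085,-0.026,0,0,0,-0.13],[-0.103,-0.029,0,0,0,-0.156],[-0.12,-0.031,0,0,0,-0.182],[-0.138,-0.032,0,0,0,-0.208],[-0.156,-0.032,0,0,0,-0.234],[-0.174,-0.031,0,0,0,-0.26],[-0.191,-0.029,0,0,0,-0.287],[-0.209,-0.026,0,0,0,-0.313],[-0.226,-0.023,0,0,0,-0.339],[-0.244,-0.018,0,0,0,-0.365],[-0.26,-0.013,0,0,0,-0.391],[-0.277,-0.006,0,0,0,-0.418],[-0.293,0.001,0,0,0,-0.444],[-0.309,0.009,0,0,0,-0.47]]}}

```text
t: 8.55
tcp_pos: [0.5687, 0.004, 0.0489]
eef_rot: [179.8, -0.1, 64.3]
ft_force: [1.2, 0.8, -0.0]
gripper_width: 0.0006
finger_force: 0.8
```

```bash
python3 - <<'E'
from h import *
s=env.sense();print(s['tcp_pos'],s['ft_force'],s['eef_rot'])
camera('scene'); camera('top')
for c in('top','scene'):
  for r in tip_of(c,'notch')[:4]: print(c,np.round(r['at'],1),round(r['conf'],2),np.round(at_z(c,r['at'],.03),4))
print(proj('top',[*(C+.058*np.array([np.cos(np.radians(212.6)),np.sin(np.radians(212.6))])),.03]))
save('scene1',cv2.resize(camera('scene')[165:270,220:365],None,fx=5,fy=5,interpolation=cv2.INTER_CUBIC))
E
```

```text
[0.56868088 0.0040155  0.04893797] [ 1.16121768  0.7978147  -0.02403474] [ 1.79817503e+02 -8.11250871e-02  6.43353479e+01]
top [314.  218.3] 0.46 [ 0.5446 -0.0547  0.03  ]
scene [349. 292.] 0.8 [0.3507 0.0102 0.03  ]
scene [301.2 214.4] 0.63 [ 0.5499 -0.0617  0.03  ]
scene [189.2 277.4] 0.62 [0.563  0.2058 0.03  ]
[319.91735143 214.82756597]
```

View pics/scene1.png

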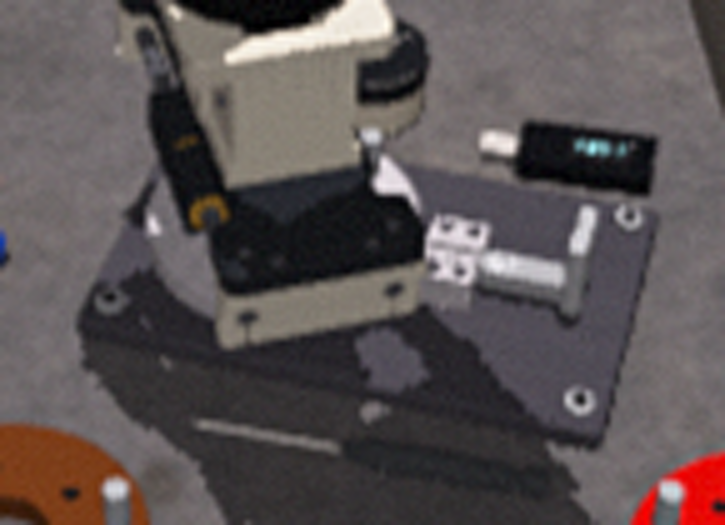

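Request:
{"api": "apply_moves", "payload": {"series": [[0.04,0,0,0,0,0],[0.08,0,0,0,0,0],[0.08,0,-0.3,0,0,0],[0.08,0,-0.6,0,0,0],[-0.2,0,-0.7,0,0,0],[-0.6,0,-0.7,0,0,0],[-1,0,-0.7,0,0,0]]}}

```text
t: 9.68
tcp_pos: [0.5018, -0.1321, 0.1529]
eef_rot: [180.0, 0.0, 64.3]
ft_force: [0.9, -0.1, 0.6]
gripper_width: 0.0004
finger_force: 0.0
```

Request:
{"api": "apply_moves", "payload": {"series": [[-0.4,0,0,0,0,0],[-0.8,0,0,0,0,0.09],[-1,0,0,0,0,0.18],[-1,0,0,0,0,0.277],[-1,0,0,0,0,0.277]]}}

```text
t: 10.3
tcp_pos: [0.4372, -0.2665, 0.1525]
eef_rot: [-180.0, 0.0, 32.6]
ft_force: [-0.2, -0.6, -0.6]
gripper_width: 0.0009
finger_force: 0.0
```

```bash
python3 - <<'E'
from h import *
s=env.sense();print(s['tcp_pos'],s['ft_force'],s['eef_rot'])
camera('scene'); im=camera('top')
for c in('top','scene'):
  for r in tip_of(c,'notch')[:4]: print(c,np.round(r['at'],1),round(r['conf'],2),np.round(at_z(c,r['at'],.03),4))
save('top2',cv2.resize(im[150:274,249:381],None,fx=4.5,fy=4.5,interpolation=cv2.INTER_CUBIC))
E
```

```text
[ 0.43717106 -0.26647449  0.15252974] [-0.22512368 -0.63391491 -0.58282693] [-1.79974757e+02  1.07061254e-02  3.25609565e+01]
top [293.8 308.1] 0.78 [ 0.3589 -0.0064  0.03  ]
top [313.8 215.5] 0.67 [ 0.5505 -0.0545  0.03  ]
top [192.4 205. ] 0.56 [0.5805 0.2014 0.03  ]
scene [303.5 215.6] 0.74 [ 0.5441 -0.0628  0.03  ]
scene [187.3 276.8] 0.61 [0.5664 0.2077 0.03  ]
scene [355.2 291.3] 0.61 [0.3445 0.0008 0.03  ]
scene [296.3 255.8] 0.58 [0.4734 0.0234 0.03  ]
```

View pics/top2.png

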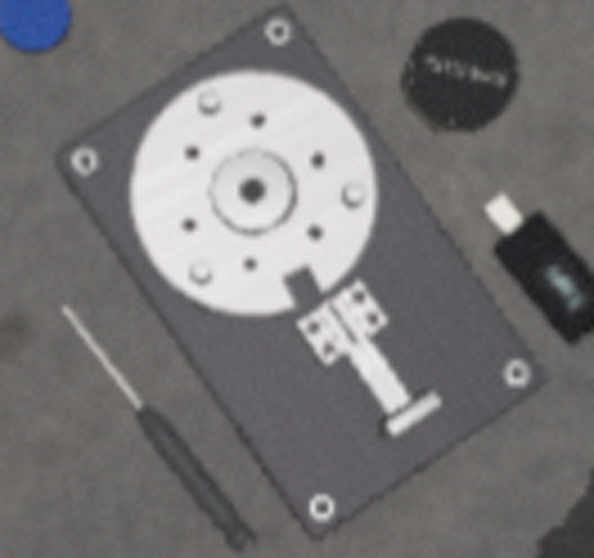

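Top view: the notch is at crop (300,285), about 9° short of the lock's axis, and nothing else has moved. I'll measure it more finely in a rectified fixture-frame view.

```bash
cat >> h.py <<'E'
def rect(im,yaw,z,xr,yr,s=8,cam='top'):
    xs=np.arange(xr[0],xr[1],1/s); ys=np.arange(yr[1],yr[0],-1/s); f=np.radians(yaw)
    X,Y=np.meshgrid(xs,ys); m=camera_model(cam)
    W=np.stack([C[0]+(X*np.cos(f)-Y*np.sin(f))/1e3,C[1]+(X*np.sin(f)+Y*np.cos(f))/1e3,np.full_like(X,z)],-1).reshape(-1,3)
    Rm=cv2.Rodrigues(np.array(m['rvec'],float))[0]; c=W@Rm.T+np.array(m['tvec'],float).ravel()
    q=c[:,:2]/c[:,2:]; q=q*(1+m['k1']*(q**2).sum(1,keepdims=True)); q=q*[m['fx'],m['fy']]+[m['cx'],m['cy']]
    q=q.reshape(*X.shape,2).astype(np.float32)
    return cv2.remap(im,q[...,0],q[...,1],cv2.INTER_CUBIC)
E
python3 - <<'E'
from h import *
for n,p in(('A',(201,270)),('B',(353,192)),('C',(209,100))):
    q=at_z('top',[(p[0]+.5)/4.5-.5+249,(p[1]+.5)/4.5-.5+150],.05)[:2]; d=q-C
    print(n,round(np.hypot(*d),4),round(np.degrees(np.arctan2(d[1],d[0]))%360,1))
im=np.mean([camera('top') for _ in range(4)],0).astype(np.uint8)
a=rect(im,32.6,.03,(-140,60),(-60,60),s=4); 
for x in range(-130,61,10): cv2.line(a,((x+140)*4,0),((x+140)*4,6),(255,0,0),1)
cv2.line(a,(0,240),(799,240),(255,0,0),1)
save('rect',a)
g=cv2.cvtColor(im,cv2.COLOR_RGB2GRAY)
b=rect(g,32.6,.03,(-88,-42),(-20,20),s=4).astype(int)
for x in(-86,-82,-78,-74,-70,-66,-54,-51,-48): print(x,b[::4,(x+88)*4].tolist())
E
```

```text
A 0.0456 146.9
B 0.0465 264.8
C 0.0448 24.5
-86 [93, 99, 119, 145, 172, 194, 199, 194, 185, 172, 165, 164, 176, 186, 199, 212, 221, 220, 210, 193, 180, 186, 200, 212, 216, 207, 188, 175, 183, 190, 193, 191, 178, 168, 167, 172, 175, 169, 150, 125]
-82 [87, 95, 129, 171, 190, 174, 149, 137, 130, 132, 150, 183, 211, 219, 222, 224, 223, 215, 194, 164, 145, 154, 184, 207, 219, 224, 222, 222, 225, 223, 202, 169, 133, 111, 113, 145, 182, 199, 180, 141]
-78 [94, 104, 140, 181, 215, 221, 210, 196, 183, 179, 186, 202, 209, 203, 199, 206, 217, 219, 209, 187, 163, 164, 186, 209, 219, 219, 212, 209, 216, 222, 213, 199, 182, 177, 187, 196, 205, 202, 178, 144]
-74 [90, 95, 132, 176, 211, 226, 223, 221, 220, 220, 223, 224, 223, 221, 219, 221, 222, 219, 212, 193, 178, 183, 202, 216, 220, 224, 225, 225, 226, 229, 230, 228, 218, 213, 213, 217, 222, 213, 184, 146]
-70 [97, 102, 129, 164, 185, 178, 153, 134, 125, 128, 152, 181, 204, 203, 199, 206, 217, 221, 211, 185, 159, 157, 181, 207, 218, 219, 212, 207, 209, 208, 193, 167, 143, 118, 108, 119, 149, 169, 160, 135]
-66 [95, 98, 132, 177, 206, 211, 199, 187, 179, 180, 192, 207, 216, 217, 215, 218, 222, 220, 208, 185, 164, 171, 196, 214, 220, 220, 218, 215, 222, 233, 228, 205, 185, 173, 175, 186, 199, 202, 182, 150]
-54 [163, 171, 183, 193, 204, 204, 190, 168, 135, 116, 104, 98, 99, 100, 99, 98, 96, 95, 95, 97, 114, 152, 191, 214, 224, 224, 226, 227, 225, 226, 227, 224, 225, 226, 223, 222, 218, 218, 213, 203]
-51 [224, 224, 227, 229, 228, 222, 213, 191, 158, 131, 107, 100, 99, 99, 99, 98, 97, 97, 94, 91, 105, 139, 178, 210, 221, 223, 225, 224, 224, 224, 224, 224, 224, 224, 224, 224, 224, 223, 222, 223]
-48 [226, 225, 225, 225, 225, 227, 224, 205, 173, 138, 112, 105, 101, 99, 100, 99, 98, 97, 94, 93, 104, 122, 160, 195, 215, 224, 225, 224, 224, 223, 222, 223, 224, 223, 223, 223, 223, 223, 223, 223]
```

View pics/rect.png

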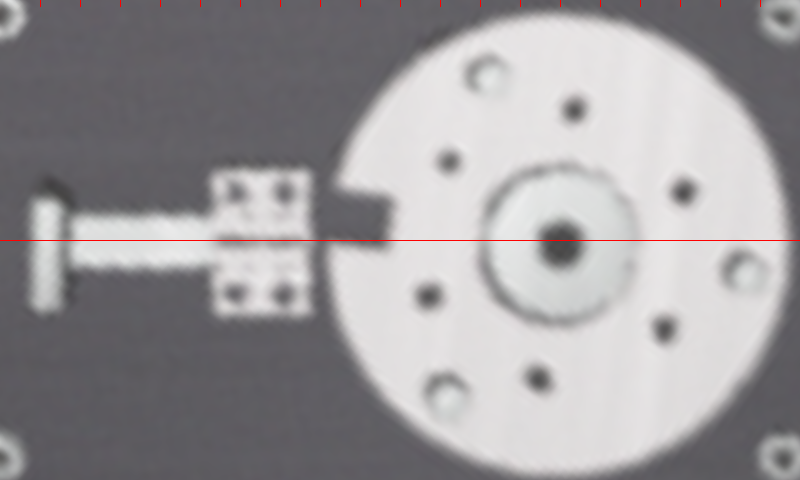

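```bash
cat >> h.py <<'E'
C2=np.array([.6006,-.0365]); P0=np.array([.5687,.0040])
def arc(d,z=.049,w0=64.3):
    return (*(C2+R.from_euler('z',d,degrees=True).as_matrix()[:2,:2]@(P0-C2)),z,w0+d)
E
python3 - <<'E'
from h import *
print(arc(-10)); rows([arc(-10,.1525)])
E
```

```text
(np.float64(0.5762173838744212), np.float64(0.008924090864569516), 0.049, 54.3)
[1.768, -1.045, 0.001, 0.0, 0.0, -0.189],
```

Request:
{"api": "apply_moves", "payload": {"series": [[0.3,-0.18,0,0,0,0],[0.6,-0.36,0,0,0,0],[0.88,-0.52,0,0,0,0]]}}

```text
t: 11.08
tcp_pos: [0.5072, -0.1281, 0.1528]
eef_rot: [180.0, -0.0, 32.6]
ft_force: [1.0, 1.0, -0.6]
gripper_width: 0.0003
finger_force: 0.0
```

Request:
{"api": "apply_moves", "payload": {"series": [[0.3,-0.18,0,0,0,-0.09],[0.6,-0.36,0,0,0,-0.16],[0.888,-0.525,0,0,0,-0.189],[0.888,-0.525,0.15,0,0,-0.189],[0.888,-0.525,0.4,0,0,-0.189],[0.888,-0.525,0.6,0,0,-0.189],[0.888,-0.525,0.69,0,0,-0.189],[0.888,-0.525,0.69,0,0,-0.189]]}}

```text
t: 12.08
tcp_pos: [0.5763, 0.0084, 0.0487]
eef_rot: [-179.9, 0.0, 54.2]
ft_force: [-0.3, 0.2, 0.2]
gripper_width: 0.0006
finger_force: 0.0
```

```bash
python3 - <<'E'
from h import *
s=env.sense();print(s['tcp_pos'],s['ft_force'],s['eef_rot'])
rows([arc(d) for d in (-7,-4,-1.5,1,3,4.5,5.5,6.4,6.4)])
E
```

```text
[0.57632597 0.00843996 0.04871333] [-0.27048378  0.21317012  0.17691122] [-1.79937510e+02  3.95867054e-02  5.42063885e+01]
[-0.014, -0.01, -0.002, -0.001, 0.0, -0.027], [-0.031, -0.017, -0.002, -0.001, 0.0, -0.053], [-0.045, -0.021, -0.002, -0.001, 0.0, -0.075], [-0.06, -0.026, -0.002, -0.001, 0.0, -0.097], [-0.071, -0.028, -0.002, -0.001, 0.0, -0.114], [-0.08, -0.03, -0.002, -0.001, 0.0, -0.127], [-0.086, -0.031, -0.002, -0.001, 0.0, -0.136], [-0.091, -0.032, -0.002, -0.001, 0.0, -0.144], [-0.091, -0.032, -0.002, -0.001, 0.0, -0.144],
```

Request:
{"api": "apply_moves", "payload": {"series": [[-0.014,-0.01,0,0,0,-0.027],[-0.031,-0.017,0,0,0,-0.053],[-0.045,-0.021,0,0,0,-0.075],[-0.06,-0.026,0,0,0,-0.097],[-0.071,-0.028,0,0,0,-0.114],[-0.08,-0.03,0,0,0,-0.127],[-0.086,-0.031,0,0,0,-0.136],[-0.091,-0.032,0,0,0,-0.144],[-0.091,-0.032,0,0,0,-0.144]]}}

```text
t: 13.2
tcp_pos: [0.5646, 0.0001, 0.0491]
eef_rot: [-180.0, 0.0, 70.7]
ft_force: [1.6, 1.4, 0.8]
gripper_width: 0.0004
finger_force: 0.9
```

Request:
{"api": "apply_moves", "payload": {"series": [[0.04,0,0,0,0,0],[0.08,0,0,0,0,0],[0.08,0,-0.3,0,0,0],[0.08,0,-0.6,0,0,0],[-0.2,-0.1,-0.7,0,0,0],[-0.6,-0.15,-0.7,0,0,0],[-1,-0.2,-0.7,0,0,0]]}}

```text
t: 14.08
tcp_pos: [0.486, -0.1323, 0.1544]
eef_rot: [180.0, 0.0, 70.8]
ft_force: [1.5, -0.5, 0.1]
gripper_width: 0.0005
finger_force: 0.0
```

Request:
{"api": "apply_moves", "payload": {"series": [[-0.4,-0.1,0,0,0,0.09],[-0.8,-0.2,0,0,0,0.18],[-1,-0.3,0,0,0,0.27],[-1,-0.3,0,0,0,0.333],[-1,-0.3,0,0,0,0.333]]}}

```text
t: 14.7
tcp_pos: [0.3945, -0.2583, 0.1541]
eef_rot: [-180.0, 0.0, 32.6]
ft_force: [0.6, 0.4, -0.0]
gripper_width: 0.0005
finger_force: 0.0
```

```bash
cat > m.py <<'E'
from h import *
s=env.sense();print(s['tcp_pos'],s['eef_rot'])
im=np.mean([camera('top') for _ in range(4)],0).astype(np.uint8)
a=rect(im,32.6,.03,(-140,60),(-60,60),s=4); cv2.line(a,(0,242),(799,242),(255,0,0),1); save('rect2',a)
g=cv2.cvtColor(im,cv2.COLOR_RGB2GRAY)
b=rect(g,32.6,.03,(-88,-42),(-20,20),s=8).astype(float)
y=20-np.arange(b.shape[0])/8
for x in(-54,-52,-50,-48,-46):
    k=b[:,(x+88)*8]; d=np.where(k<160)[0]; d=d[(y[d]>-14)&(y[d]<14)]; print(x,y[d[0]],y[d[-1]],(y[d[0]]+y[d[-1]])/2)
for x in(-84,-82,-78,-70,-66):
    k=b[:,(x+88)*8]; w=np.clip(210-k,0,None)*(abs(y+.4)<3); print('line',x,round((w*y).sum()/w.sum(),2))
E
python3 m.py
```

```text
[ 0.39448953 -0.25826311  0.1540836 ] [-1.79977216e+02  1.12164487e-02  3.25548600e+01]
-54 6.875 -6.0 0.4375
-52 6.375 -6.0 0.1875
-50 6.375 -6.5 -0.0625
-48 6.625 -6.625 0.0
-46 6.625 -6.75 -0.0625
line -84 -0.2
line -82 -0.22
line -78 -0.5
line -70 -0.54
line -66 -0.3
```

The notch centre is within 0.5 mm of the lock line, so I'll move on to the lock.

Request:
{"api": "apply_moves", "payload": {"series": [[0.3,-0.16,0,0,0,0],[0.6,-0.32,0,0,0,0],[0.934,-0.505,0,0,0,0],[0.934,-0.505,0,0,0,0],[0.934,-0.505,0.3,0,0,0],[0.934,-0.505,0.6,0,0,0],[0.934,-0.505,0.787,0,0,0],[0.934,-0.505,0.787,0,0,0],[0.934,-0.505,0.787,0,0,0]]}}

```text
t: 16.02
tcp_pos: [0.4726, -0.1196, 0.0371]
eef_rot: [179.9, -0.0, 32.5]
ft_force: [0.7, -0.4, -0.7]
gripper_width: 0.0007
finger_force: 0.0
```

```bash
cat > f.py <<'E'
from h import *
s=env.sense(); f=np.radians(32.6); u=np.array([np.cos(f),np.sin(f)]); v=np.array([-u[1],u[0]])
d=s['tcp_pos'][:2]-C2; print('t',s['t'],'along %.4f lat %.4f z %.4f'%(d@u,d@v,s['tcp_pos'][2]),'F along %.1f lat %.1f z %.1f'%(s['ft_force'][:2]@u,s['ft_force'][:2]@v,s['ft_force'][2]))
E
python3 f.py
```

```text
t 16.025 along -0.1526 lat -0.0011 z 0.0371 F along 0.4 lat -0.7 z -0.7
```

Request:
{"api": "apply_moves", "payload": {"series": [[0.02,0,0,0,0,0],[0.04,0,0,0,0,0],[0.05,0,0,0,0,0],[0.06,0,0,0,0,0],[0.07,0,0,0,0,0],[0.08,0,0,0,0,0],[0.095,0,0,0,0,0],[0.11,0,0,0,0,0],[0.12,0,0,0,0,0]]}}

```text
t: 17.15
tcp_pos: [0.4873, -0.1093, 0.0361]
eef_rot: [-180.0, 0.0, 32.5]
ft_force: [-1.7, -1.1, 2.2]
gripper_width: 0.0005
finger_force: 1.5
```

```bash
python3 f.py
```

```text
t 17.15 along -0.1347 lat -0.0003 z 0.0361 F along -2.0 lat -0.1 z 2.2
```

Request:
{"api": "apply_moves", "payload": {"series": [[0.007,0,0,0,0,0],[0.014,0,0,0,0,0],[0.02,0,0,0,0,0]]}}

```text
t: 17.52
tcp_pos: [0.4898, -0.1077, 0.0361]
eef_rot: [180.0, 0.0, 32.5]
ft_force: [-2.8, -1.7, 1.8]
gripper_width: 0.0004
finger_force: 1.5
```

Request:
{"api": "apply_moves", "payload": {"series": [[0.007,0,0,0,0,0],[0.014,0,0,0,0,0],[0.02,0,0,0,0,0]]}}

```text
t: 17.9
tcp_pos: [0.4924, -0.106, 0.0361]
eef_rot: [180.0, 0.0, 32.5]
ft_force: [-2.6, -1.9, 1.4]
gripper_width: 0.0
finger_force: 1.5
```

Request:
{"api": "apply_moves", "payload": {"series": [[0.007,0,0,0,0,0],[0.014,0,0,0,0,0],[0.02,0,0,0,0,0]]}}

```text
t: 18.27
tcp_pos: [0.4949, -0.1045, 0.0361]
eef_rot: [180.0, 0.0, 32.5]
ft_force: [-2.5, -2.7, 1.0]
gripper_width: 0.0007
finger_force: 1.5
```

```bash
python3 f.py
```

```text
t 18.275 along -0.1256 lat -0.0003 z 0.0361 F along -3.5 lat -0.9 z 1.0
```

Request:
{"api": "apply_moves", "payload": {"series": [[0.007,0,0,0,0,0],[0.014,0,0,0,0,0],[0.02,0,0,0,0,0]]}}

```text
t: 18.65
tcp_pos: [0.4974, -0.1028, 0.0361]
eef_rot: [180.0, 0.0, 32.5]
ft_force: [-2.5, -2.3, 0.7]
gripper_width: 0.0004
finger_force: 1.5
```

Request:
{"api": "apply_moves", "payload": {"series": [[0.007,0,0,0,0,0],[0.014,0,0,0,0,0],[0.02,0,0,0,0,0]]}}

```text
t: 19.02
tcp_pos: [0.5, -0.1012, 0.0361]
eef_rot: [180.0, -0.0, 32.5]
ft_force: [-2.0, -2.4, 0.6]
gripper_width: 0.0004
finger_force: 1.5
```

Request:
{"api": "apply_moves", "payload": {"series": [[0.003,0,0,0,0,0],[0.007,0,0,0,0,0]]}}

```text
t: 19.27
tcp_pos: [0.5009, -0.1007, 0.0361]
eef_rot: [180.0, -0.0, 32.5]
ft_force: [-2.3, -1.7, 0.3]
gripper_width: 0.0008
finger_force: 1.5
```

Request:
{"api": "apply_moves", "payload": {"series": [[0.003,0,0,0,0,0],[0.007,0,0,0,0,0]]}}

```text
t: 19.52
tcp_pos: [0.5017, -0.1001, 0.0361]
eef_rot: [180.0, 0.0, 32.5]
ft_force: [-1.5, -2.7, -0.1]
gripper_width: 0.0008
finger_force: 1.5
```

```bash
python3 f.py
```

```text
t 19.525 along -0.1176 lat -0.0004 z 0.0361 F along -2.8 lat -1.5 z -0.1
```

Request:
{"api": "apply_moves", "payload": {"series": [[0.003,0,0,0,0,0],[0.005,0,0,0,0,0]]}}

```text
t: 19.77
tcp_pos: [0.5024, -0.0997, 0.0361]
eef_rot: [180.0, 0.0, 32.5]
ft_force: [-2.7, -1.5, 0.8]
gripper_width: 0.0004
finger_force: 1.5
```

Request:
{"api": "apply_moves", "payload": {"series": [[0.003,0,0,0,0,0],[0.005,0,0,0,0,0]]}}

```text
t: 20.02
tcp_pos: [0.5026, -0.0996, 0.0361]
eef_rot: [-180.0, 0.0, 32.5]
ft_force: [-3.8, -3.9, 2.5]
gripper_width: 0.0008
finger_force: 2.8
```

Request:
{"api": "apply_moves", "payload": {"series": [[0.003,0,0,0,0,0],[0.005,0,0,0,0,0]]}}

```text
t: 20.27
tcp_pos: [0.503, -0.0993, 0.0361]
eef_rot: [-180.0, 0.1, 32.5]
ft_force: [-5.3, -6.9, 2.9]
gripper_width: 0.0006
finger_force: 3.8
```

Request:
{"api": "apply_moves", "payload": {"series": [[0.002,0,0,0,0,0],[0.004,0,0,0,0,0],[0.004,0,0,0,0,0]]}}

```text
t: 20.65
tcp_pos: [0.5031, -0.0992, 0.0361]
eef_rot: [-180.0, 0.1, 32.5]
ft_force: [-7.1, -6.5, 4.1]
gripper_width: 0.0008
finger_force: 4.7
```

```bash
python3 f.py
```

```text
t 20.65 along -0.1159 lat -0.0003 z 0.0361 F along -9.5 lat -1.7 z 4.1
```

Request:
{"api": "apply_moves", "payload": {"series": [[0.002,0,0,0,0,0],[0.005,0,0,0,0,0],[0.005,0,0,0,0,0]]}}

```text
t: 21.02
tcp_pos: [0.5031, -0.0992, 0.0361]
eef_rot: [-179.9, 0.2, 32.5]
ft_force: [-10.2, -8.2, 5.4]
gripper_width: 0.0002
finger_force: 6.4
```

```bash
python3 f.py
```

```text
t 21.025 along -0.1159 lat -0.0003 z 0.0361 F along -13.0 lat -1.4 z 5.4
```

Request:
{"api": "apply_moves", "payload": {"series": [[0.003,0,0,0,0,0],[0.003,0,0,0,0,0],[0.003,0,0,0,0,0],[0.003,0,0,0,0,0]]}}

```text
t: 21.52
tcp_pos: [0.5032, -0.0991, 0.0361]
eef_rot: [-179.9, 0.2, 32.5]
ft_force: [-10.8, -10.4, 6.6]
gripper_width: 0.0005
finger_force: 7.4
```

```bash
python3 f.py
```

```text
t 21.525 along -0.1158 lat -0.0003 z 0.0361 F along -14.7 lat -3.0 z 6.6
```

Now at 14.7 N along the slide and steady. I'll hold it there for 0.75 s more, then release and back away.

Request:
{"api": "apply_moves", "payload": {"series": [[0.001,0,0,0,0,0],[0.001,0,0,0,0,0],[0.001,0,0,0,0,0],[0.001,0,0,0,0,0],[0.001,0,0,0,0,0],[0.001,0,0,0,0,0]]}}

```text
t: 22.28
tcp_pos: [0.5032, -0.0991, 0.0361]
eef_rot: [-179.9, 0.2, 32.5]
ft_force: [-11.5, -11.6, 6.1]
gripper_width: 0.0004
finger_force: 7.8
```

```bash
python3 f.py
```

```text
t 22.275 along -0.1158 lat -0.0003 z 0.0361 F along -16.0 lat -3.6 z 6.1
```

Request:
{"api": "apply_moves", "payload": {"series": [[-0.02,0,0,0,0,0],[-0.06,0,0,0,0,0],[-0.1,0,0,0,0,0],[-0.14,0,-0.2,0,0,0],[-0.14,0,-0.5,0,0,0],[-0.14,0,-0.8,0,0,0],[-0.4,0.3,-0.8,0,0,0],[-0.7,0.6,-0.8,0,0,0],[-0.8,0.8,-0.8,0,0,0],[-0.8,0.8,-0.8,0,0,0]]}}

```text
t: 23.52
tcp_pos: [0.4683, -0.2659, 0.1559]
eef_rot: [180.0, -0.0, 32.3]
ft_force: [0.5, 0.8, 0.3]
gripper_width: 0.0002
finger_force: 0.0
```

```bash
python3 m.py; python3 f.py
```

```text
[ 0.46832132 -0.26585333  0.15594706] [ 1.79950275e+02 -1.45420028e-02  3.23450712e+01]
t 23.725 along -0.2330 lat -0.1191 z 0.1560 F along 0.0 lat 0.8 z 0.5Traceback (most recent call last):
  File "m.py", line 9, in <module>
    k=b[:,(x+88)*8]; d=np.where(k<160)[0]; d=d[(y[d]>-14)&(y[d]<14)]; print(x,y[d[0]],y[d[-1]],(y[d[0]]+y[d[-1]])/2)
                                                                                ~^^^
IndexError: index 0 is out of bounds for axis 0 with size 0
```

View pics/rect2.png

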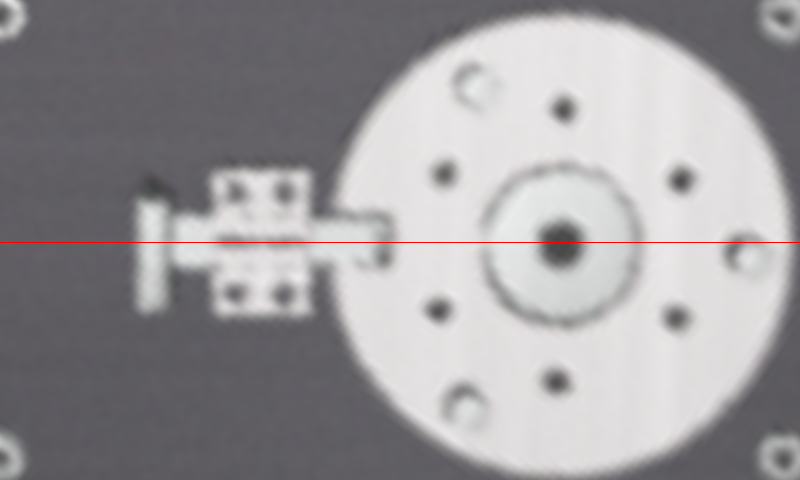

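The rectified view shows the tongue fully in the notch, its nose at the notch's inner end around (390,242). The flange is aligned and the arm is clear.

```bash
python3 -c "
from cell import env
print(env.job_done())"
```

```text
the job is handed in; nothing more can be done
None
```

I turned the flange until its notch faced the lock, pushed the tongue in until it bottomed, held it at about 15–16 N for over half a second, released it, and handed the job in with the arm clear of everything. The hand-in gave no verdict.

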